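# Flag the uncapped sample tube

## Robot

A 7-joint arm with a two-finger parallel gripper is mounted at the origin on the work surface. World frame = base frame: x ahead of the robot, y to its left, z up, the work surface at z = 0. Lengths are in m, angles in rad, forces in N, time in s.
With the tool pointing down it reaches from about 0.425 to 0.925 m from the base axis. Payload 6.8 kg.
Tool frame: the origin (TCP) lies at the very end of the fingers, on their centre line; the grasp point (between the pads) lies 19 mm behind it; z points along the fingers, y is the direction in which the jaws open and shut (so a half turn about z gives the same grasp; the last joint's range is limited). The gripper opens to 85 mm and grips with 20 to 120 N. Pads are 22 mm wide; open, the fingers measure 114 mm over their backs; the gripper's body (76 mm by 85 mm) begins 54 mm behind the grasp point. The pads swing forward as they close: fully open they stand 13 mm farther back than shut.
Start: joints at [-1.215, 0.477, 0.022, 1.555, -0.011, 1.109, -0.083], TCP at [0.302, 0.604, 0.231] pointing down, gripper open.
Joint ranges: [-2.96, 2.96], [-0.34, 2.1], [-1.41, 1.46], [0.24, 2.44], [-1.37, 4.51], [0.17, 1.92], [-2.96, 2.96]. Speed limits (rad/s): [2.39, 2.39, 3.14, 3.14, 3.14, 3.14, 3.14].

## Interface

Orientations are given as a rotation vector (axis times angle).
In Python, from bench import monitor, viewer, job gives the robot as it stands. The module is installed in compiled form; this text tells all that it offers.
- The arm moves only by the tool drive_tool, never from a script. Its argument "commands" is a list of rows, each an object with "linear": the shift along the tool's x, y, z in m, a list of three; "dr": the turn, a rotation vector about the tool's x, y, z in degrees, a list of three; "jaw": the closure, from 0 (fully open) to 1 (shut). A call has 1 to 8 rows; each row shifts and turns the pose as measured when the row begins, along the tool's axes as they then stand; what a row does not reach is not made up. A row lasts 1/8 s, in which the tool goes at most 62.5 mm and 10.7 degrees, less where a joint would pass 70% of its speed; a pose out of reach is approached as far as the arm can. A call is refused whole if a number of a shift passes 0.0625 or a number of a turn 10.7, either way. A call with a gripper value outside its range is refused whole. The fingers move at their own pace and stop on an object; "force" is the grip in N (left out, the last holds). Time passes only in rows, so rows that do not move let the fingers close. It gives the time, the measured TCP pose, the force and the opening at its end, in the units of the state.
- monitor.get_obs(): the state, without advancing time (a new reading comes with each control period).
- viewer.grab_frame(name): name is "side" or "top"; returns the picture (400x640x3 uint8, red, green, blue); there is no depth.
- viewer.calibration(name): a dict with "K" (3x3 intrinsics, pixels), "k1" (the pictures are not rectified: a ray, as slopes to the right and down, at radius r is drawn at 1 + k1 r^2 times it, then the intrinsics apply), "R" (3x3) and "t" (3): a world point X has camera coordinates R X + t. Camera axes: x right, y down, z forward; pixel columns grow to the right and rows downward; lengths in m; the calibration is good to about 2 mm. A picture is of the moment at which its call begins. calibration takes no time and is no camera call.
- job.hand_in(): hands the job in, once; it reports no verdict.
The state is a dict: "clock": time; "joints": joint angles; "qvel": joint speeds; "tau": joint torques, N m; "tcp_pos": TCP position; "orientation": TCP orientation; "contact_force": force on the tool from outside, world axes, zero at the start; "moment": the same for the moment, N m; "grip_width": finger opening in m.
Only numpy, scipy, OpenCV 4.12 (cv2) and the standard library are available. Lean on these libraries where they do the work, as an engineer would, in place of code of your own. Each camera call takes 0.05 s, during which the arm holds its last target.

## Task

One of the five tubes in the rack has no screw cap: point it out by bringing the fingertips directly above its open mouth, about two centimetres clear of the rim, and staying there for two seconds without touching it. Then flag the rack by pushing the round button on the grey box fully down, so that it stays in, and move clear of it. Touch no tube nor the rack, do not bring the fingertips down low over any capped tube, and leave the loose cap, the plates and the bottle where they are.

Things in the scene. Friction and masses are not known exactly. Their poses are not given: they have to be found in the camera images.
- open_tube: the tube without a cap: frosted grey-white plastic, round, 30 mm diameter, 113 mm tall, its top an open mouth 26 mm wide. Stands upright and loose in a hole of the rack. Origin at the centre of its underside, z up its axis, so the rim lies 113 mm above the origin (125 mm above the bench). Must not be touched
- capped_tube1: a tube with its white screw cap on: tube 30 mm diameter, closed flat cap 35 mm diameter and 14 mm high, 118 mm tall in all. Stands upright and loose in a hole of the rack. Origin at the centre of its underside, z up, cap's top 118 mm above it (130 mm above the bench). Must not be touched
- capped_tube2: a tube with its white screw cap on: tube 30 mm diameter, closed flat cap 35 mm diameter and 14 mm high, 118 mm tall in all. Stands upright and loose in a hole of the rack. Origin at the centre of its underside, z up, cap's top 118 mm above it (130 mm above the bench). Must not be touched
- capped_tube3: a tube with its white screw cap on: tube 30 mm diameter, closed flat cap 35 mm diameter and 14 mm high, 118 mm tall in all. Stands upright and loose in a hole of the rack. Origin at the centre of its underside, z up, cap's top 118 mm above it (130 mm above the bench). Must not be touched
- capped_tube4: a tube with its white screw cap on: tube 30 mm diameter, closed flat cap 35 mm diameter and 14 mm high, 118 mm tall in all. Stands upright and loose in a hole of the rack. Origin at the centre of its underside, z up, cap's top 118 mm above it (130 mm above the bench). Must not be touched
- rack: fixed grey plastic tube rack, 130 mm (its x) by 190 mm (its y), 65 mm high, six holes in two rows of three, 58 mm apart both ways; five hold tubes, one is empty. Origin at the centre of its underside on the bench, z up; the tubes stand on its floor, 12 mm above the bench. Stands to the left or right of the flag box. Must not be touched
- flag_box: fixed grey box on the bench, 120 mm (its x) by 100 mm (its y), 50 mm high, with a flat blank dark panel on the far part of its top and the round button on the near part. Origin at the centre of its underside, z up
- button_top (a point): centre of the top face of the flag box's button: a bare-metal round button, 36 mm diameter, flat top 66 mm above the bench when up, pressed straight down. The point moves down with the button
- flag_button (a joint): travel of the button in m: 0 is fully up, 0.008 fully down against its stop. About 3 N moves it; it has no spring return and stays where it is left
- loose_cap: bystander: white screw cap lying on the bench close to the robot, 35 mm diameter, 14 mm high, open side up. Origin at the centre of its underside
- plate_stack: bystander: stack of three covered culture plates, 88 mm by 130 mm, 60 mm high, beyond the work. Origin at the centre of its underside
- reagent_bottle: bystander: wide bottle with black cap, 72 mm diameter, 130 mm tall, standing at the right-hand side. Origin at the centre of its underside
There are look-alikes about, which are no part of the job. What is shaped like the flag_box but yellow is not meant.

How it is judged:
By the outcome, as a careful person would: the job done as asked, in the order asked, and still so for the second after the job is handed in, with the robot touching nothing.
It also fails if it takes over 43 s, if anything falls off the work surface, if the arm or the gripper's body presses on something with over 40 N, if the wrist force passes 120 N, or if a joint passes its speed limit or range.

## Working session

There is one attempt and no reset: what is moved stays moved. The work goes in short steps, Python scripts to look and compute and a tool call to move; the robot and the scene stay as the last step left them, time stands still between calls to the robot, and variables do not carry over. Pictures are saved under pics/ and viewed, and the job is handed in when it is done.

Besides the shell and the picture viewer there is one more tool, called after "Emit:" as name(argument=value, ...) on one line, values as JSON. drive_tool: Moves the arm, as the interface text tells. Its arguments: {"type":"object","properties":{"commands":{"type":"array"},"force":{"type":"number"}},"required":["commands"]}

```bash
mkdir -p pics; cat > h.py <<'E'
import numpy as np, cv2
from bench import monitor, viewer, job
def ray(cal,u,v):
    K=np.array(cal['K']);R=np.array(cal['R']);t=np.array(cal['t']);k=cal['k1']
    d=np.array([(u-K[0,2])/K[0,0],(v-K[1,2])/K[1,1]]); s=d.copy()
    for _ in range(30): s=d/(1+k*(s@s))
    return -R.T@t, R.T@np.array([s[0],s[1],1.])
def onplane(cal,u,v,z):
    c,d=ray(cal,u,v); return c+d*(z-c[2])/d[2]
def proj(cal,X):
    K=np.array(cal['K']);p=np.array(cal['R'])@np.array(X)+np.array(cal['t']);s=p[:2]/p[2]
    s=s*(1+cal['k1']*(s@s)); return K[0,0]*s[0]+K[0,2],K[1,1]*s[1]+K[1,2]
E
python3 - <<'E'
from h import *
for n in ('top','side'):
    im=viewer.grab_frame(n); cv2.imwrite(f'pics/{n}0.png',im[:,:,::-1]); c=viewer.calibration(n); print(n,c, -np.array(c['R']).T@np.array(c['t']))
print(monitor.get_obs())
E
```

```text
top {'K': array([[482.83499535,   0.        , 318.53292767],
       [  0.        , 482.83499535, 203.00380552],
       [  0.        ,   0.        ,   1.        ]]), 'k1': -0.069074377844853, 'R': array([[ 2.20037562e-02, -9.99754427e-01,  2.63078200e-03],
       [-9.92028935e-01, -2.21601439e-02, -1.24046444e-01],
       [ 1.24074280e-01,  1.19675840e-04, -9.92272926e-01]]), 't': array([-0.10519335,  0.57540969,  1.18323141])} [ 0.42632913 -0.09255796  1.24574276]
side {'K': array([[427.78252678,   0.        , 320.05103298],
       [  0.        , 427.78252678, 205.29771475],
       [  0.        ,   0.        ,   1.        ]]), 'k1': -0.026798402767646876, 'R': array([[-0.98003182, -0.19864776, -0.00875779],
       [-0.14172363,  0.72873281, -0.66997232],
       [ 0.13947059, -0.65535301, -0.74233442]]), 't': array([0.53332322, 0.21737746, 0.99168464])} [0.41517041 0.59743689 0.88646925]
{'clock': 0.1, 'joints': array([-1.21509733,  0.47773184,  0.02233636,  1.55630588, -0.01149657,
        1.10927736, -0.08310063]), 'qvel': array([ 0.00116915, -0.00298269, -0.00049231, -0.00141605,  0.00071744,
       -0.00116059,  0.00176802]), 'tau': array([ 5.17647219e-03, -5.97760391e+01,  1.61399178e+00, -2.81958371e+01,
        1.28871875e-02,  5.02173658e-03, -5.79209683e-06]), 'tcp_pos': array([0.30174   , 0.60323971, 0.23043286]), 'orientation': array([-7.21921908e-01, -3.05725994e+00,  2.47247419e-03]), 'contact_force': array([ 0.22429354, -0.63917656,  0.98237311]), 'moment': array([-0.04975242,  0.00863093,  0.01499273]), 'grip_width': 0.08536453263737265}
```

View pics/top0.png

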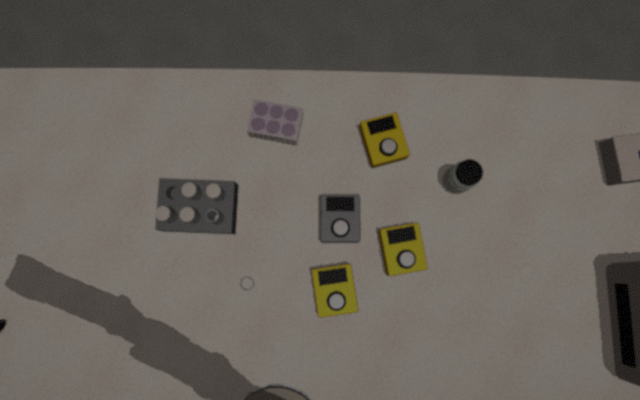

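View pics/side0.png

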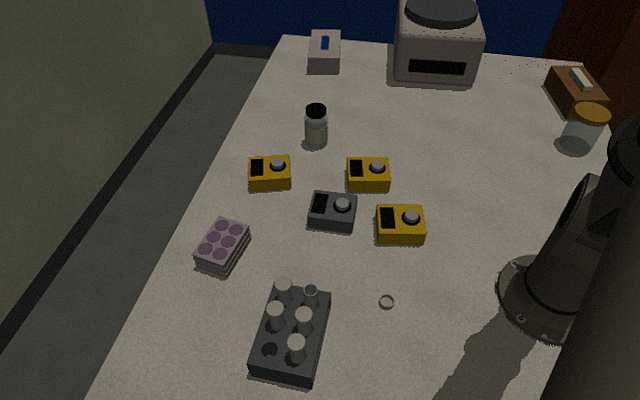

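The grey box is at top (340,218), and the three yellow ones are look-alikes. In the rack, the tops at top-view (190,190), (214,191), (163,214) and (187,215) look capped. (170,192) is an empty hole, and (213,216) / side (311,290) looks open. I'll enlarge both views and measure.

```bash
python3 - <<'E'
from h import *
t=cv2.imread('pics/top0.png');s=cv2.imread('pics/side0.png')
a=cv2.resize(t[170:250,145:245],None,fx=4,fy=4,interpolation=cv2.INTER_CUBIC)
b=cv2.resize(s[265:385,245:335],None,fx=4,fy=4,interpolation=cv2.INTER_CUBIC)
c=cv2.resize(t[185:250,310:370],None,fx=4,fy=4,interpolation=cv2.INTER_CUBIC)
H=480; W=a.shape[1]+b.shape[1]
o=np.zeros((580,W,3),np.uint8); o[:a.shape[0],:400]=a; o[320:580,:240]=c; o[:480,400:]=b
o=cv2.convertScaleAbs(o,alpha=1.7); cv2.imwrite('pics/crop.png',o)
E
```

```text
(no output)
```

View pics/crop.png

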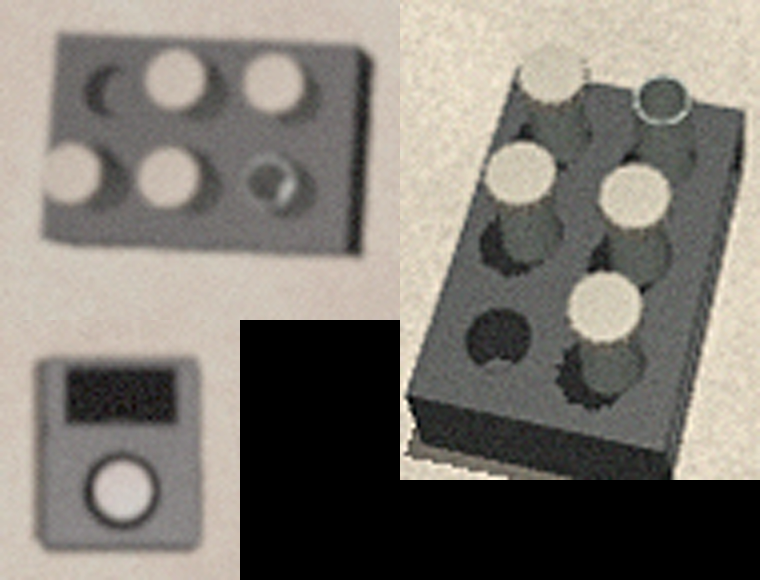

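The crop confirms it: the open tube is the one at top (213,216) / side (310,290), with a dark mouth inside a thin ring. The other four are solid white discs. Next I'll measure everything by masks and check across both views.

```bash
python3 - <<'E'
from h import *
T=viewer.calibration('top');S=viewer.calibration('side')
t=cv2.imread('pics/top0.png');s=cv2.imread('pics/side0.png')
def tri(a,b):
    c1,d1=ray(T,*a);c2,d2=ray(S,*b);A=np.stack([d1,-d2],1);k=np.linalg.lstsq(A,c2-c1,rcond=None)[0]
    p,q=c1+k[0]*d1,c2+k[1]*d2; return (p+q)/2,np.linalg.norm(p-q)
def blobs(im,x0,y0,x1,y1,th,amin=40):
    g=im[y0:y1,x0:x1].min(2); m=(g>th).astype(np.uint8)
    n,l,st,ce=cv2.connectedComponentsWithStats(m)
    return [(ce[i]+[x0,y0],st[i,2:].tolist()) for i in range(1,n) if st[i,4]>=amin]
print('side rim patch');print(s[280:301,300:322].min(2))
print('top');print(t[205:228,202:226].min(2))
for c,a in blobs(t,160,180,232,226,110): print('top cap',c,a,onplane(T,*c,.130))
for c,a in blobs(t,324,215,356,240,130): print('top btn',c,a,onplane(T,*c,.066))
for c,a in blobs(s,328,190,355,215,130): print('side btn',c,a,onplane(S,*c,.066))
r1=(212.5,215.3);r2=(310.2,289.8)
print(onplane(T,*r1,.125),onplane(S,*r2,.125),tri(r1,r2))
E
```

```text
side rim patch
[[112 109 112 114 110 113 106 103 110 104 110 108 105 107 112 115 110 111
  110 112 111 105]
 [106 113 110 115 116 109 111 108 107 111 102 104 107 114 111 111 114 105
  109 109 116 102]
 [109 108 107 108 112 112 110 106 106 113 111 109 114 112 111 108 109 109
  105 107 117 103]
 [104 108 110 109 109 113 110 106 114 105  99 100 105 109 109 107 113 115
  116 107 111 110]
 [113 109 111 113 116 110 104 103 103  87  78  79 100 101 108 111 112 115
  110 107 115 113]
 [118 114 118 109 117 112  94  63  43  46  48  51  38  49  74 110 107 115
  111 111 111 111]
 [102 102 108 111 114  90  45  42  47  45  56  54  54  46  37  75 106 114
  114 114 109 110]
 [ 53  56  68  91 100  60  47  46  52  53  48  47  51  46  46  42  84 115
  109 112 113 110]
 [ 52  51  47  86  89  37  42  52  50  47  49  55  51  58  43  44  69 109
  107 114 117 109]
 [ 54  53  51  68  75  32  45  46  48  51  55  48  49  49  49  36  67  85
   88 108 111 114]
 [ 62  58  48  75  90  44  44  49  54  56  57  52  54  52  46  41  71  80
   56  81  86  99]
 [ 46  48  51  87  99  42  42  47  53  48  51  51  53  44  49 
[... 2647 characters left out ...]
  50  44  48  53
   50  53  59  63  65  64]
 [ 65  68  65  65  65  68  64  65  68  65  63  56  47  51  41  51  53  49
   55  59  61  65  64  66]
 [ 66  62  68  67  63  66  64  67  67  65  63  60  59  55  54  57  59  55
   62  63  63  65  67  67]
 [ 60  64  62  62  66  64  65  67  63  64  67  67  65  65  63  64  61  66
   67  64  68  67  71  68]
 [ 68  65  63  65  69  68  66  65  67  68  64  67  63  66  63  66  68  67
   65  64  65  69  66  68]
 [ 66  65  70  62  63  68  66  68  68  66  66  69  66  67  68  66  64  71
   65  70  66  63  68  67]]
[0.53195995 0.15482488 0.125     ] [0.53186788 0.15631384 0.125     ] (array([0.53214406, 0.15523628, 0.12314006]), np.float64(1.759479589973443e-05))
```

```bash
python3 - <<'E'
from h import *
T=viewer.calibration('top');S=viewer.calibration('side')
t=cv2.imread('pics/top0.png');s=cv2.imread('pics/side0.png')
def blobs(im,x0,y0,x1,y1,th,amin=40):
    g=im[y0:y1,x0:x1].min(2); m=(g>th).astype(np.uint8)
    n,l,st,ce=cv2.connectedComponentsWithStats(m)
    return [(ce[i]+[x0,y0],st[i,2:].tolist()) for i in range(1,n) if st[i,4]>=amin]
for c,a in blobs(t,155,180,232,226,105): print('top cap',c,a,onplane(T,*c,.130))
for c,a in blobs(t,326,215,356,240,95): print('top btn',c,a,onplane(T,*c,.066))
for c,a in blobs(s,330,190,353,215,90): print('side btn',c,a,onplane(S,*c,.066))
# misc things
for n,u,v,z in(('bottle',469,172,.13),('cap',247,283,.014),('plates',276,118,.06)): print(n,onplane(T,u,v,z))
# box corners approx
for u,v in ((321,196),(359,195),(360,240),(320,240)): print(onplane(T,u,v,.05))
for u,v in ((401,230),(335,271),(336,302),(388,147),(405,258)): print('yel',onplane(T,u,v,.066))
o=monitor.get_obs()
from scipy.spatial.transform import Rotation as Ro
print(Ro.from_rotvec(o['orientation']).as_matrix())
E
```

```text
top btn [340.31060606 227.11363636] [13, 13, 132] [ 0.51556541 -0.14702691  0.066     ]
side btn [342.02380952 202.39285714] [12, 10, 84] [ 0.51529665 -0.14775929  0.066     ]
bottle [ 0.64771979 -0.44679658  0.13      ]
cap [0.37269353 0.08377777 0.014     ]
plates [0.78946474 0.02024617 0.06      ]
[ 0.59362748 -0.09819256  0.05      ]
[ 0.59829017 -0.19322542  0.05      ]
[ 0.48588454 -0.19704638  0.05      ]
[ 0.48374034 -0.09807005  0.05      ]
yel [ 0.51167038 -0.29603151  0.066     ]
yel [ 0.40870665 -0.13596752  0.066     ]
yel [ 0.33458858 -0.13975524  0.066     ]
yel [ 0.71911419 -0.26331927  0.066     ]
yel [ 0.44354197 -0.30601101  0.066     ]
[[-8.94371592e-01  4.47324362e-01 -6.07856208e-04]
 [ 4.47324760e-01  8.94370385e-01 -1.47390821e-03]
 [-1.15666461e-04 -1.59013077e-03 -9.99998729e-01]]
```

The open mouth is at (0.532, 0.155), and triangulation gives its height as 0.123 against 0.125 nominal. The button is at (0.5155, -0.147) and both views agree within 1 mm. I'll move high with the jaws shut.

Emit:
drive_tool(commands=[{"linear":[-0.02,-0.015,-0.03],"dr":[0,0,0],"jaw":1},{"linear":[-0.04,-0.03,-0.03],"dr":[0,0,0],"jaw":1},{"linear":[-0.04,-0.03,0],"dr":[0,0,0],"jaw":1},{"linear":[-0.04,-0.03,0],"dr":[0,0,0],"jaw":1},{"linear":[-0.04,-0.03,0],"dr":[0,0,0],"jaw":1},{"linear":[-0.04,-0.03,0],"dr":[0,0,0],"jaw":1},{"linear":[-0.04,-0.03,0],"dr":[0,0,0],"jaw":1},{"linear":[-0.04,-0.03,0],"dr":[0,0,0],"jaw":1}])

```text
clock: 1.1
tcp_pos: [0.4709, 0.2609, 0.2892]
orientation: [-0.707, -3.057, 0.01]
contact_force: [0.1, -0.2, 0.2]
grip_width: 0.0002
```

```bash
cat >> h.py <<'E'
from scipy.spatial.transform import Rotation as Ro
def go(X):
    o=monitor.get_obs(); R=Ro.from_rotvec(o['orientation']).as_matrix()
    print('t',o['clock'],'tcp',o['tcp_pos'].round(4),'F',o['contact_force'].round(2),'w',round(o['grip_width'],4),'j',o['joints'].round(2),'tool z',R[:,2].round(4))
    print('shift in tool axes',(R.T@(np.array(X)-o['tcp_pos'])).round(4))
E
python3 -c "from h import *; go([.532,.155,.27])"
```

```text
t 1.1 tcp [0.4709 0.2609 0.2892] F [ 0.07 -0.18  0.18] w 0.0002 j [-0.77  0.2   0.17  1.82 -0.04  1.13  0.53] tool z [-0.0048 -0.0054 -1.    ]
shift in tool axes [-0.1014 -0.0682  0.0194]
```

Emit:
drive_tool(commands=[{"linear":[-0.035,-0.024,0],"dr":[0,0,0],"jaw":1},{"linear":[-0.035,-0.024,0],"dr":[0,0,0],"jaw":1},{"linear":[-0.025,-0.015,0],"dr":[0,0,0],"jaw":1},{"linear":[0,0,0],"dr":[0,0,0],"jaw":1}])

```text
clock: 1.6
tcp_pos: [0.5307, 0.1534, 0.2885]
orientation: [-0.72, -3.054, 0.014]
contact_force: [-0.0, 1.4, -0.3]
grip_width: 0.0001
```

```bash
python3 -c "from h import *; go([.532,.155,.22])"
```

```text
t 1.6 tcp [0.5307 0.1534 0.2885] F [-0.02  1.41 -0.27] w 0.0001 j [-0.61  0.23  0.25  1.79 -0.06  1.14  0.77] tool z [-0.0062 -0.0078 -1.    ]
shift in tool axes [-0.0006  0.0027  0.0684]
```

Emit:
drive_tool(commands=[{"linear":[0,0.002,0.03],"dr":[0,0,0],"jaw":1},{"linear":[0,0,0.03],"dr":[0,0,0],"jaw":1},{"linear":[0,0,0.03],"dr":[0,0,0],"jaw":1},{"linear":[0,0,0],"dr":[0,0,0],"jaw":1}])

```text
clock: 2.1
tcp_pos: [0.529, 0.1585, 0.1958]
orientation: [-0.713, -3.053, 0.012]
contact_force: [-0.6, 0.3, 1.2]
grip_width: 0.0004
```

```bash
python3 - <<'E'
from h import *
go([.532,.155,.146])
a=viewer.grab_frame('side');b=viewer.grab_frame('top')
o=cv2.resize(a[220:380,230:370],None,fx=3,fy=3);p=cv2.resize(b[150:260,130:250],None,fx=3,fy=3)
c=np.zeros((480,780,3),np.uint8);c[:,:420]=o;c[:330,420:]=p
cv2.imwrite('pics/above.png',cv2.convertScaleAbs(c[:,:,::-1],alpha=1.7))
E
```

```text
t 2.1 tcp [0.529  0.1585 0.1958] F [-0.57  0.31  1.17] w 0.0004 j [-0.6   0.32  0.24  1.9  -0.09  0.94  0.79] tool z [-0.0077 -0.0058 -1.    ]
shift in tool axes [-0.0045 -0.0014  0.0498]
```

View pics/above.png

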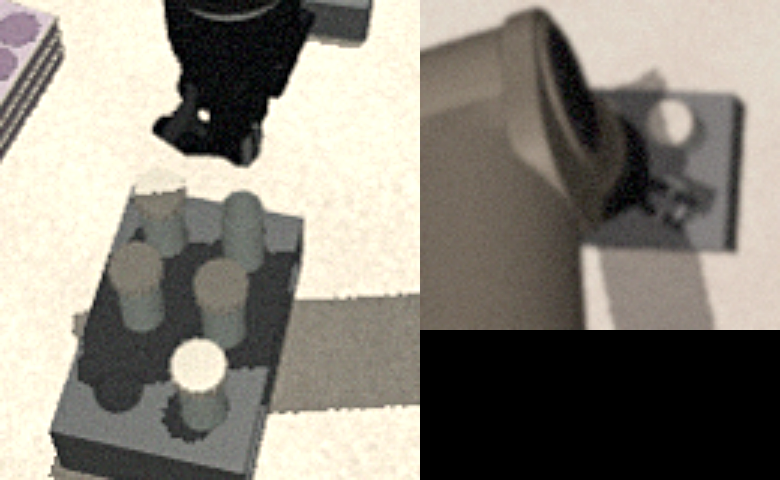

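The side crop shows the shut fingertips at (245,160), directly over the open tube at (242,200), with the caps well below. I'll centre and descend in small steps.

Emit:
drive_tool(commands=[{"linear":[-0.004,-0.001,0],"dr":[0,0,0],"jaw":1},{"linear":[0,0,0.012],"dr":[0,0,0],"jaw":1},{"linear":[0,0,0.012],"dr":[0,0,0],"jaw":1},{"linear":[0,0,0],"dr":[0,0,0],"jaw":1}])

```text
clock: 2.7
tcp_pos: [0.536, 0.1569, 0.1759]
orientation: [0.714, 3.057, -0.002]
contact_force: [-1.0, -0.6, 0.3]
grip_width: -0.0
```

```bash
python3 -c "
from h import *
go([.532,.155,.146]); print(proj(viewer.calibration('side'),monitor.get_obs()['tcp_pos']))"
```

```text
t 2.7 tcp [0.536  0.1569 0.1759] F [-0.98 -0.57  0.27] w -0.0 j [-0.59  0.35  0.23  1.91 -0.1   0.89  0.81] tool z [ 0.0016 -0.0014 -1.    ]
shift in tool axes [ 0.0028 -0.0035  0.0299]
(np.float64(307.39171825578865), np.float64(276.0953850115566))
```

Emit:
drive_tool(commands=[{"linear":[0.002,-0.003,0.008],"dr":[0,0,0],"jaw":1},{"linear":[0,0,0.008],"dr":[0,0,0],"jaw":1},{"linear":[0,0,0],"dr":[0,0,0],"jaw":1}])

```text
clock: 3.08
tcp_pos: [0.5325, 0.1549, 0.1585]
orientation: [0.714, 3.058, -0.002]
contact_force: [0.4, 0.1, -0.5]
grip_width: 0.0002
```

```bash
python3 -c "
from h import *
go([.532,.155,.146])"
```

```text
t 3.075 tcp [0.5325 0.1549 0.1585] F [ 0.43  0.11 -0.5 ] w 0.0002 j [-0.58  0.37  0.23  1.93 -0.11  0.86  0.81] tool z [ 0.0011 -0.0017 -1.    ]
shift in tool axes [ 0.0005 -0.0001  0.0125]
```

Emit:
drive_tool(commands=[{"linear":[0,0,0.006],"dr":[0,0,0],"jaw":1},{"linear":[0,0,0.006],"dr":[0,0,0],"jaw":1},{"linear":[0,0,0],"dr":[0,0,0],"jaw":1}])

```text
clock: 3.45
tcp_pos: [0.5327, 0.155, 0.1459]
orientation: [0.714, 3.057, -0.002]
contact_force: [0.0, 0.4, -0.2]
grip_width: 0.0001
```

```bash
python3 - <<'E'
from h import *
go([.532,.155,.145])
a=viewer.grab_frame('side')
cv2.imwrite('pics/hold.png',cv2.convertScaleAbs(cv2.resize(a[220:340,230:380],None,fx=4,fy=4)[:,:,::-1],alpha=2.2))
go([.532,.155,.145])
E
```

```text
t 3.45 tcp [0.5327 0.155  0.1459] F [ 0.    0.41 -0.19] w 0.0001 j [-0.58  0.38  0.23  1.94 -0.11  0.83  0.82] tool z [ 0.0015 -0.0015 -1.    ]
shift in tool axes [ 0.0006 -0.0003  0.0008]
t 3.5 tcp [0.5328 0.155  0.1461] F [-0.53  0.23 -0.03] w -0.0 j [-0.58  0.38  0.23  1.94 -0.11  0.83  0.82] tool z [ 0.0019 -0.0013 -1.    ]
shift in tool axes [ 0.0007 -0.0004  0.0011]
```

View pics/hold.png

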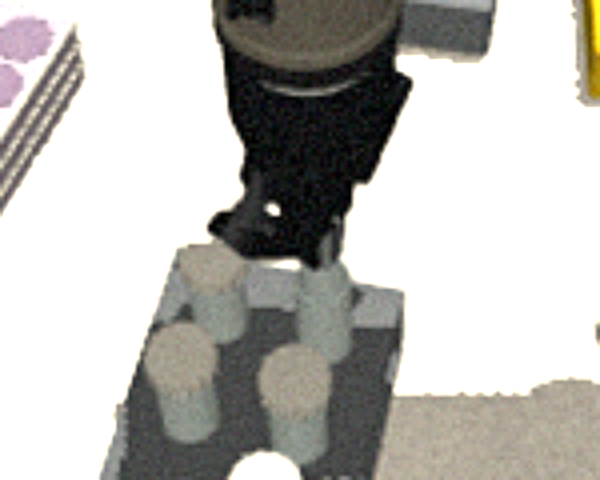

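The fingertips are at crop (322,262), which is pixel (310,285), right above the mouth of the open tube at (310,290). Now I'll hold for the two seconds, watching for drift.

Emit:
drive_tool(commands=[{"linear":[0,0,0],"dr":[0,0,0],"jaw":1},{"linear":[0,0,0],"dr":[0,0,0],"jaw":1},{"linear":[0,0,0],"dr":[0,0,0],"jaw":1},{"linear":[0,0,0],"dr":[0,0,0],"jaw":1},{"linear":[0,0,0],"dr":[0,0,0],"jaw":1},{"linear":[0,0,0],"dr":[0,0,0],"jaw":1},{"linear":[0,0,0],"dr":[0,0,0],"jaw":1},{"linear":[0,0,0],"dr":[0,0,0],"jaw":1}])

```text
clock: 4.5
tcp_pos: [0.5333, 0.1552, 0.1468]
orientation: [0.714, 3.056, -0.0]
contact_force: [-0.8, -0.3, 0.5]
grip_width: 0.0001
```

Emit:
drive_tool(commands=[{"linear":[0.001,0,0.001],"dr":[0,0,0],"jaw":1},{"linear":[0,0,0],"dr":[0,0,0],"jaw":1},{"linear":[0,0,0],"dr":[0,0,0],"jaw":1},{"linear":[0,0,0],"dr":[0,0,0],"jaw":1},{"linear":[0,0,0],"dr":[0,0,0],"jaw":1},{"linear":[0,0,0],"dr":[0,0,0],"jaw":1},{"linear":[0,0,0],"dr":[0,0,0],"jaw":1},{"linear":[0,0,0],"dr":[0,0,0],"jaw":1}])

```text
clock: 5.5
tcp_pos: [0.5324, 0.1557, 0.1457]
orientation: [0.714, 3.056, -0.0]
contact_force: [0.2, 0.2, 0.2]
grip_width: 0.0005
```

Emit:
drive_tool(commands=[{"linear":[0.001,0,0.001],"dr":[0,0,0],"jaw":1},{"linear":[0,0,0],"dr":[0,0,0],"jaw":1},{"linear":[0,0,0],"dr":[0,0,0],"jaw":1},{"linear":[0,0,0],"dr":[0,0,0],"jaw":1},{"linear":[0,0,0],"dr":[0,0,0],"jaw":1},{"linear":[0,0,0],"dr":[0,0,0],"jaw":1},{"linear":[0,0,0],"dr":[0,0,0],"jaw":1},{"linear":[0,0,0],"dr":[0,0,0],"jaw":1}])

```text
clock: 6.5
tcp_pos: [0.5314, 0.1561, 0.1446]
orientation: [0.714, 3.056, -0.0]
contact_force: [-0.4, 0.0, -0.3]
grip_width: -0.0
```

Held for 3 s within about 1 mm. Now straight up and across to the button.

Emit:
drive_tool(commands=[{"linear":[0,0,-0.03],"dr":[0,0,0],"jaw":1},{"linear":[0,0,-0.04],"dr":[0,0,0],"jaw":1},{"linear":[0,0,-0.04],"dr":[0,0,0],"jaw":1},{"linear":[0,-0.02,0],"dr":[0,0,0],"jaw":1},{"linear":[-0.02,-0.045,0],"dr":[0,0,0],"jaw":1},{"linear":[-0.02,-0.045,0],"dr":[0,0,0],"jaw":1},{"linear":[-0.02,-0.045,0],"dr":[0,0,0],"jaw":1},{"linear":[-0.02,-0.045,0],"dr":[0,0,0],"jaw":1}])

```text
clock: 7.5
tcp_pos: [0.511, -0.062, 0.2549]
orientation: [-0.702, -3.061, 0.002]
contact_force: [0.8, 0.3, -0.4]
grip_width: -0.0002
```

```bash
python3 -c "
from h import *
go([.5155,-.1473,.2])"
```

```text
t 7.5 tcp [ 0.511  -0.062   0.2549] F [ 0.8   0.27 -0.39] w -0.0002 j [-0.33  0.19  0.38  1.93 -0.08  1.04  1.2 ] tool z [-0.0013 -0.001  -1.    ]
shift in tool axes [-0.0412 -0.0748  0.0549]
```

Emit:
drive_tool(commands=[{"linear":[-0.02,-0.035,0.01],"dr":[0,0,0],"jaw":1},{"linear":[-0.015,-0.03,0.02],"dr":[0,0,0],"jaw":1},{"linear":[-0.005,-0.008,0.03],"dr":[0,0,0],"jaw":1},{"linear":[0,0,0.03],"dr":[0,0,0],"jaw":1},{"linear":[0,0,0.03],"dr":[0,0,0],"jaw":1},{"linear":[0,0,0],"dr":[0,0,0],"jaw":1}])

```text
clock: 8.25
tcp_pos: [0.5069, -0.1564, 0.128]
orientation: [-0.721, -3.051, 0.007]
contact_force: [-0.3, 0.5, 0.4]
grip_width: -0.0001
```

```bash
python3 -c "
from h import *
go([.5155,-.1473,.066])
a=viewer.grab_frame('side')
cv2.imwrite('pics/btn.png',cv2.convertScaleAbs(cv2.resize(a[120:260,270:430],None,fx=4,fy=4)[:,:,::-1],alpha=2.0))"
```

```text
t 8.25 tcp [ 0.5069 -0.1564  0.128 ] F [-0.28  0.5   0.35] w -0.0001 j [-0.14  0.39  0.39  2.01 -0.2   0.78  1.48] tool z [-0.0078 -0.0026 -1.    ]
shift in tool axes [-0.004   0.0123  0.0619]
```

View pics/btn.png

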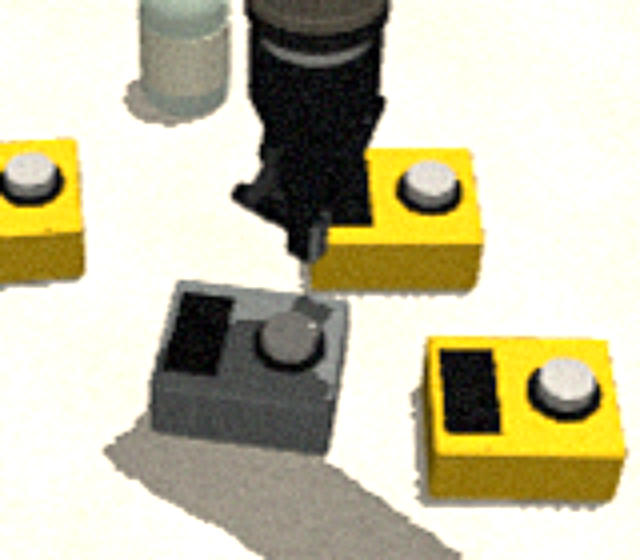

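The fingertips are at crop (305,255), over the grey box's button at (290,335). I'll correct by 12 mm and go down.

Emit:
drive_tool(commands=[{"linear":[-0.004,0.012,0.01],"dr":[0,0,0],"jaw":1},{"linear":[0,0,0.015],"dr":[0,0,0],"jaw":1},{"linear":[0,0,0.012],"dr":[0,0,0],"jaw":1},{"linear":[0,0,0],"dr":[0,0,0],"jaw":1}])

```text
clock: 8.8
tcp_pos: [0.5193, -0.1469, 0.0921]
orientation: [-0.72, -3.058, 0.005]
contact_force: [-0.1, -0.8, -0.5]
grip_width: 0.0001
```

```bash
python3 -c "
from h import *
go([.5155,-.1473,.066])"
```

```text
t 8.8 tcp [ 0.5193 -0.1469  0.0921] F [-0.08 -0.78 -0.51] w 0.0001 j [-0.13  0.46  0.36  2.02 -0.24  0.71  1.49] tool z [-9.e-04 -3.e-03 -1.e+00]
shift in tool axes [ 0.0032 -0.002   0.0261]
```

Emit:
drive_tool(commands=[{"linear":[0.003,-0.002,0.01],"dr":[0,0,0],"jaw":1},{"linear":[0,0,0.008],"dr":[0,0,0],"jaw":1},{"linear":[0,0,0.005],"dr":[0,0,0],"jaw":1},{"linear":[0,0,0.004],"dr":[0,0,0],"jaw":1},{"linear":[0,0,0.003],"dr":[0,0,0],"jaw":1}])

```text
clock: 9.43
tcp_pos: [0.5156, -0.1479, 0.0609]
orientation: [0.721, 3.057, -0.005]
contact_force: [-1.5, 0.5, 2.9]
grip_width: -0.0001
```

```bash
python3 -c "
from h import *
go([.5155,-.1473,.058])"
```

```text
t 9.425 tcp [ 0.5156 -0.1479  0.0609] F [-1.5   0.49  2.95] w -0.0001 j [-0.11  0.5   0.34  2.04 -0.27  0.64  1.52] tool z [-1.e-04 -3.e-03 -1.e+00]
shift in tool axes [0.0004 0.0005 0.0029]
```

Contact is at about 3 N and the button is moving, with z at 0.061. I'll push on to the stop at about 0.058 and look for the force rise.

Emit:
drive_tool(commands=[{"linear":[0,0,0.003],"dr":[0,0,0],"jaw":1},{"linear":[0,0,0.003],"dr":[0,0,0],"jaw":1}])

```text
clock: 9.68
tcp_pos: [0.5158, -0.148, 0.0575]
orientation: [0.723, 3.057, -0.002]
contact_force: [-16.5, 4.8, 59.3]
grip_width: 0.0002
```

The force rose sharply to 59 N at z 0.0575, so the button is on its stop. Now lift clear.

Emit:
drive_tool(commands=[{"linear":[0,0,-0.005],"dr":[0,0,0],"jaw":1},{"linear":[0,0,-0.02],"dr":[0,0,0],"jaw":1},{"linear":[0,0,-0.04],"dr":[0,0,0],"jaw":1},{"linear":[0,0,-0.05],"dr":[0,0,0],"jaw":1},{"linear":[0,0,-0.05],"dr":[0,0,0],"jaw":1},{"linear":[0,0,-0.03],"dr":[0,0,0],"jaw":1},{"linear":[0,0,0],"dr":[0,0,0],"jaw":1},{"linear":[0,0,0],"dr":[0,0,0],"jaw":1}])

```text
clock: 10.68
tcp_pos: [0.5163, -0.1478, 0.2582]
orientation: [0.722, 3.055, -0.001]
contact_force: [-0.1, -0.7, -0.7]
grip_width: -0.0003
```

```bash
python3 - <<'E'
from h import *
go([.5155,-.1473,.058])
a=viewer.grab_frame('side')
cv2.imwrite('pics/end_full.png',cv2.convertScaleAbs(a[:,:,::-1],alpha=1.7))
b=cv2.imread('pics/side0.png')
x=np.hstack([cv2.resize(i[180:240,300:360],None,fx=6,fy=6) for i in (b,a[:,:,::-1])])
cv2.imwrite('pics/end_btn.png',cv2.convertScaleAbs(x,alpha=1.8))
S=viewer.calibration('side')
print('expected centre row up/down',proj(S,[.5155,-.1473,.066]),proj(S,[.5155,-.1473,.058]))
# tube/rack change
d=cv2.absdiff(b,a[:,:,::-1].copy()).max(2); print('changed px in rack area',(d[275:390,245:335]>35).sum())
E
```

```text
t 10.675 tcp [ 0.5163 -0.1478  0.2582] F [-0.12 -0.69 -0.71] w -0.0003 j [-0.21  0.23  0.45  1.88 -0.11  1.05  1.38] tool z [ 0.0025 -0.0015 -1.    ]
shift in tool axes [1.600e-03 1.000e-04 2.002e-01]
expected centre row up/down (np.float64(341.9173746606983), np.float64(202.509897175312)) (np.float64(341.8279899572008), np.float64(204.5771195554398))
changed px in rack area 0
```

View pics/end_btn.png

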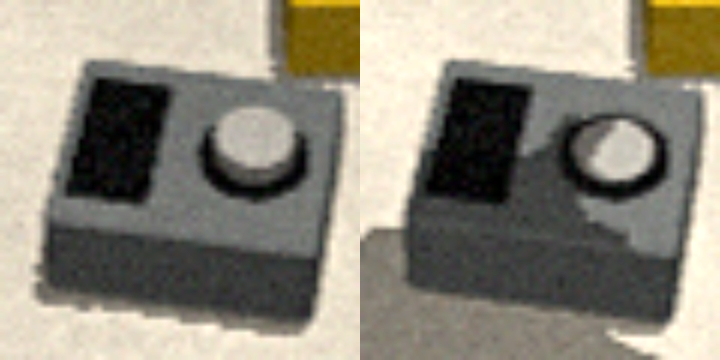

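View pics/end_full.png

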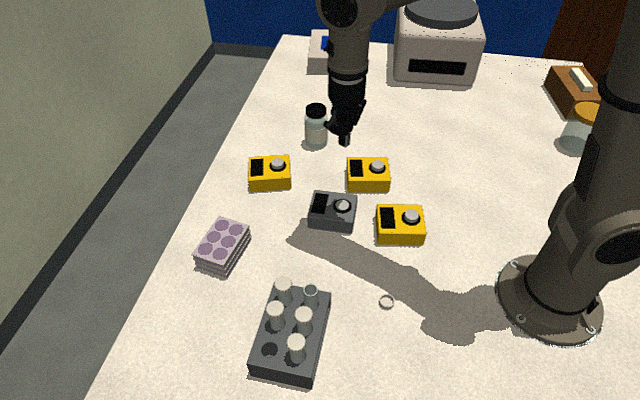

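In the before/after crops the button's centre moved down about 2.5 px, where 8 mm of travel predicts 2.1 px, so it is fully in. The rack area is unchanged and the arm is clear.

```bash
python3 -c "
from h import *
print(job.hand_in())"
```

```text
the job is handed in; nothing more can be done
None
```

I pointed out the open tube, then pressed the grey box's button fully in, moved clear and handed the job in after about 10.7 s of robot time. No check failed or disagreed.

- **Open tube:** it stands at (0.532, 0.155), confirmed in an enlarged crop. With the jaws shut, I held the fingertips over its mouth, 20–22 mm above the rim and within about 1.5 mm of centre, for 3 s. No contact force showed.
- **Button:** I pushed the grey box's button at (0.5155, -0.147). It moved at about 3 N, then the force rose to 59 N with the fingertips at z 0.0575, matching the stop at 0.058. The fingertips made that contact, so the 40 N limit on the arm and gripper body doesn't apply, and it is below the 120 N wrist limit.
- **Last checks:** the arm is 20 cm above the button with no contact force. The pictures show the button staying in (about 2.5 px lower, 2.1 predicted) and no changed pixels in the rack area. The loose cap, plates and bottle look to be in place in the final picture; I did not measure them again.

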